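# Seat and clamp a tube in the tacking jig, then point out the tack

### The arm

A 6-joint arm with a two-finger parallel gripper is mounted at the origin on a cart in front of the work surface, level with it; the furniture and walls round the work are solid. World frame = base frame: x ahead of the robot, y to its left, z up, the work surface at z = 0. Lengths are in m, angles in rad, forces in N, time in s.
With the tool pointing down it reaches from about 0.3 to 0.775 m from the base axis. Payload 14.6 kg.
Tool frame: the origin (TCP) lies at the centre of the arm's flange, where the gripper is bolted on; the fingertips stand 173 mm ahead of it and the grasp point (between the pads) lies 155 mm ahead of it; z points along the fingers, y is the line along which they close (so a half turn about z gives the same grasp; the last joint's range is limited). The gripper opens to 85 mm and grips with 20 to 120 N. Pads are 22 mm wide; open, the fingers measure 114 mm over their backs; the gripper's body (76 mm by 85 mm) begins 54 mm behind the grasp point. The pads swing forward as they close: fully open they stand 13 mm farther back than shut.
Start: joints at [-1.384, 0.3, 1.521, -0, 1.321, -0.067], TCP at [0.138, -0.532, 0.405] pointing down, gripper open.
Joint ranges: [-3.03, 3.03], [-0.79, 2.21], [0.23, 2.52], [-1.04, 4.18], [0, 3.07], [-2.55, 2.55]. Speed limits (rad/s): [2.22, 2.22, 2.57, 3.14, 3.14, 3.14].

### API

Orientations are given as a 3x3 rotation matrix whose columns are the frame's x, y, z axes.
In Python, from rig import manip gives the robot as it stands.
- The arm moves only by the shell command python3 -m creep 'ROWS' [FORCE]. ROWS is text: rows parted by semicolons, each of 7 numbers parted by spaces: the turn, a rotation vector about the tool's x, y, z in degrees, then the shift along the tool's x, y, z in cm, then the opening in per cent of the stroke, from 0 (shut) to 100 (fully open). A call has 1 to 12 rows; each row is the pose to reach, as a shift and turn from the pose commanded when the call began, along the tool's axes at that moment; what a row does not reach only later rows make up. A row lasts 1/8 s, in which the tool goes at most 62.5 mm and 10.7 degrees, less where a joint would pass 70% of its speed; a pose out of reach is approached as far as the arm can. A call with a gripper value outside its range is refused whole. The fingers move at their own pace and stop on an object; FORCE is the grip in N (left out, the last holds). Time passes only in rows, so rows that repeat a pose let the fingers close. It gives the time, the measured TCP pose, the force, the opening and the grip force at its end, in the units of the state.
- manip.get_state(): the state, without advancing time (a new reading comes with each control period).
- manip.capture(name): name is "scene" or "top" or "wrist"; returns (picture, depth): 420x560x3 uint8, red, green, blue; 420x560 float32, m along the optical axis (not along the pixel's ray), 0 where there is no reading.
- manip.get_calibration(name): a dict with "fx", "fy", "cx", "cy" (pixels), "R" (3x3) and "t" (3): a world point X has camera coordinates R X + t. Camera axes: x right, y down, z forward; pixel columns grow to the right and rows downward; lengths in m; the calibration is good to about 2 mm. A picture is of the moment at which its call begins: read the wrist's pose just before it. get_calibration takes no time and is no camera call; for the wrist camera it gives the pose at the moment of the call.
- manip.job_done(): hands the job in; it is judged then, once.
Trained networks look in the newest picture that a camera, given by its name, has taken for a name from the list of things; names that differ only in an ending like _2 or _b are one class to them, and where a whole thing is asked for, a point or a joint stands for the part that bears it (a point fixed in the world has none). Each returns a list of dicts, best first, with "p" (0 to 1); they miss things now and then, are a little off and sometimes report something else, mostly with a low value. They report only what shows in the picture. A call takes as long as a camera call.
- manip.spot_in(camera, thing): "centre" ([column, row] as shares, 0 to 1, of the picture: columns of its width, rows of its height, amid what is visible of it).
The state is a dict: "time_s": time; "joint_pos": joint angles; "joint_velocities": joint speeds; "joint_torque": joint torques, N m; "position": TCP position; "ee_rot": TCP orientation; "ft_force": force on the tool from outside, world axes, zero at the start; "wrist_torque": the same for the moment, N m; "finger_gap": finger opening in m; "gripper_force": force on a finger pad.
Only numpy, scipy, OpenCV 4.12 (cv2) and the standard library are available. Lean on these libraries where they do the work, as an engineer would, in place of code of your own. Each camera call takes 0.05 s, during which the arm holds its last target. There are 200 camera calls.

### The job

Get the tube in the tacking jig ready for welding without picking anything up: push the short square tube along the jig until its end butts against the upright end plate, then press the red handle of the toggle clamp right down until the clamp locks on the tube. Then show the welder where the first tack goes: from straight above, point at the middle of the top edge of the joint between tube and end plate, fingertips about two centimetres above the tube, and stay there for two seconds. Do not touch the end plate at all, nor the tube once it is clamped, and leave the other things where they lie.

Things in the scene. Friction and masses are not known exactly. Their poses are not given: they have to be found in the camera images.
- jig: Tacking jig fixed to the bench: light grey plate 180 (x) x 240 (y) x 12 mm. Origin: centre of its underside, z up. The tube lies along y at x = +50 mm in a 28 mm channel: blue fence on the far side (22 mm high, y -35 to +75), two dowels on the near side (18 mm high, y -27 and +68). It is pushed to +y. The toggle clamp stands on the near side in the plane y = +42 mm, its handle towards -x.
- end_plate: Upright steel plate at the jig's +y end, to which the tube will be welded: 60 (x) x 6 (y) x 36 mm high, standing on the jig's plate; its top edge is 48 mm above the bench, 11 mm above the tube's top. Origin: middle of its lower edge; the face towards the tube is 3 mm to -y. A yellow paint stroke on it marks the tack. Nothing of the robot may touch it.
- tube: The loose square tube: grey steel, open-ended, 25 x 120 x 25 mm, 3 mm walls, 0.15 to 0.3 kg, lying on the jig's plate. Origin under its middle, length along y, z up.
- tube_nose (a point): Centre of the tube's end that shall meet the end plate, 12.5 mm above the jig's plate. At the start it is 25 to 60 mm short of the end plate.
- tube_tail (a point): Centre of the tube's other end (on the jig's -y side), 120 mm from the nose and 12.5 mm above the base plate: the end to push on. It slides with 1 to 3 N.
- tack_spot (a point): The place to point at: middle of the top edge of the joint, fixed to the jig at x = +50, y = +80 mm, 37 mm above the bench, in the end plate's face at the height of the tube's top. Its axes are those of the jig.
- handle_press (a point): On top of the clamp handle's red grip (80 mm long, 19 mm wide), 15 mm from the grip's middle towards the hinge. Open at the start, the handle leans up and towards -x of the jig at about 40 degrees, this point 116 mm above the bench at jig x = -66 mm; shut, the handle is level, this point 60 mm above the bench at jig x = -79 mm. Pressing straight down at jig x = -80 mm swings it fully shut.
- clamp_handle (a joint): Angle of the handle against the clamp's holding arm, rad: 0 wide open as at the start, 1.68 as the linkage passes dead centre, 1.73 at its stop, locked. It stays where it is left; pressing it shut takes under 10 N. Its rubber foot comes down on the tube 38 mm from the end plate.
- spare_mid (a point): Bystander: centre of a spare square tube offcut, 30 x 30 x 90 mm, loose on the bench behind the jig.
- magnet_mid (a point): Bystander: centre of a red arrow-shaped welding magnet, 56 x 112 x 17 mm, right of the jig.
- soapstone_mid (a point): Bystander: centre of a black soapstone holder, 14 x 120 x 13 mm, right of the jig.
- hammer_mid (a point): Bystander: centre of a slag hammer with a coil handle, 155 x 251 x 24 mm, left of the jig.
- nut_mid (a point): Bystander: centre of a bright M12 nut, 22 x 19 x 10 mm, lying on the near right corner of the jig's base plate.

How it is judged:
On the way, in this order (a step that is already met when the one before it is completed fails the run):
1. the tube's end butts against the end plate (gap under 2 mm) with the clamp still open (y of tube_nose in the frame of jig above 0.078 m and value of joint clamp_handle below 1 rad), for 0.2 s.
2. the clamp handle is pressed down past dead centre and the tube is still butted (value of joint clamp_handle above 1.695 rad and y of tube_nose in the frame of jig above 0.078 m), for 0.2 s.
3. the fingertips point down at the tack spot from straight above (within 15 mm sideways, roughly 5 to 45 mm above it), touching nothing (horizontal distance between the grasp point and tack_spot below 0.015 m and z of the grasp point in the frame of tack_spot between 0.02 and 0.065 m and contact force between the fingers and anything else below 0.3 N), for 1.5 s.
At the end, for the whole second after the job is handed in: The tube lies in its channel with its end within 2 mm of the end plate, and the clamp handle is down past dead centre, so that the foot holds the tube (all of step 2 and x of tube_nose in the frame of jig between 0.046 and 0.054 m); the robot touches nothing.
It fails at once if the tube is lifted off the jig (z of tube_nose in the frame of jig above 0.034 m).
It fails at once if the tube is lifted off the jig by its tail (z of tube_tail in the frame of jig above 0.034 m).
It fails at once if the robot touches the end plate (contact force between any of the fingers, the arm and end_plate above 0.5 N).
It fails at once if the robot touches the tube after the clamp is locked (value of joint clamp_handle above 1.695 rad and contact force between any of the fingers, the arm and tube above 0.5 N).
It fails at once if another thing on the bench is moved by more than 15 mm (distance of any of spare_mid, magnet_mid, soapstone_mid, hammer_mid, nut_mid from where it was at the start of the episode above 0.015 m).
It also fails if it takes over 54 s, if anything falls off the work surface, if the arm or the gripper's body presses on something with over 40 N, if the wrist force passes 120 N, or if a joint passes its speed limit or range.

## Working session

There is one attempt and no reset: what is moved stays moved. The work goes in short steps, Python scripts to look and compute and a shell command to move; the robot and the scene stay as the last step left them, time stands still between calls to the robot, and variables do not carry over. Pictures are saved under pics/ and viewed, at most 10 in all, crops included, and the job is handed in when it is done.

```bash
mkdir -p pics; ls; python3 - <<'E'
from rig import manip
import cv2,numpy as np
s=manip.get_state();print(s['time_s'],s['position'],np.round(s['ee_rot'],3).tolist(),s['finger_gap'])
for n in("scene","top"):
    p,d=manip.capture(n);cv2.imwrite(f"pics/{n}0.png",p[:,:,::-1]);np.save(n+"0.npy",d)
    c=manip.get_calibration(n);np.savez(n+"0.npz",**c)
    R=np.array(c["R"]);print(n,np.round(-R.T@c["t"],3),c["fx"])
    for th in("jig","end_plate","tube","tube_tail","handle_press","nut_mid","spare_mid"):
        for o in manip.spot_in(n,th)[:1]:
            u,v=o["centre"];u*=560;v*=420;z=d[int(v),int(u)]
            X=R.T@(np.array([(u-c["cx"])/c["fx"]*z,(v-c["cy"])/c["fy"]*z,z])-c["t"])
            print(th,round(o["p"],2),round(u),round(v),np.round(X,3))
E
```

```text
pics
0.0 [ 0.13809445 -0.53234965  0.40410825] [[0.968, 0.251, -0.0], [0.251, -0.968, 0.001], [0.0, -0.001, -1.0]] 0.0853411090995171
scene [0.223 0.724 0.705] 409.237025067246
jig 0.89 283 252 [0.542 0.089 0.017]
end_plate 0.58 255 256 [0.58  0.155 0.043]
tube_tail 0.82 266 234 [0.571 0.115 0.081]
handle_press 0.7 307 232 [0.482 0.091 0.107]
spare_mid 0.9 220 221 [0.744 0.059 0.011]
top [0.345 0.015 1.333] 451.5184924874271
jig 0.84 275 236 [0.549 0.06  0.014]
tube 0.57 280 213 [0.615 0.045 0.034]
tube_tail 0.55 279 215 [0.608 0.047 0.037]
handle_press 0.76 262 256 [0.48  0.09  0.109]
spare_mid 0.93 278 168 [0.755 0.052 0.029]
```

```bash
python3 - <<'E'
import cv2
a=cv2.imread("pics/top0.png")[140:310,190:370];cv2.imwrite("pics/top0c.png",cv2.resize(a,None,fx=3.5,fy=3.5,interpolation=2))
E
```

```text
(no output)
```

View pics/scene0.png

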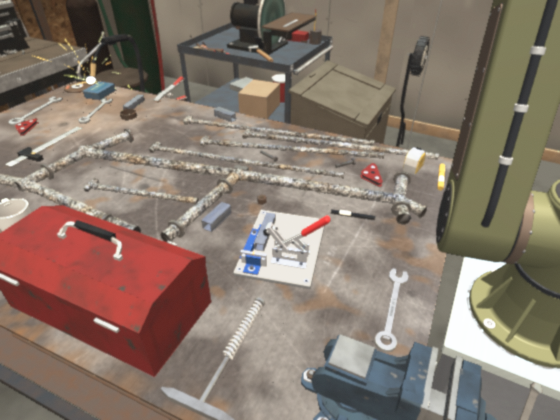

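```bash
sleep 0
```

```text
(no output)
```

View pics/top0c.png

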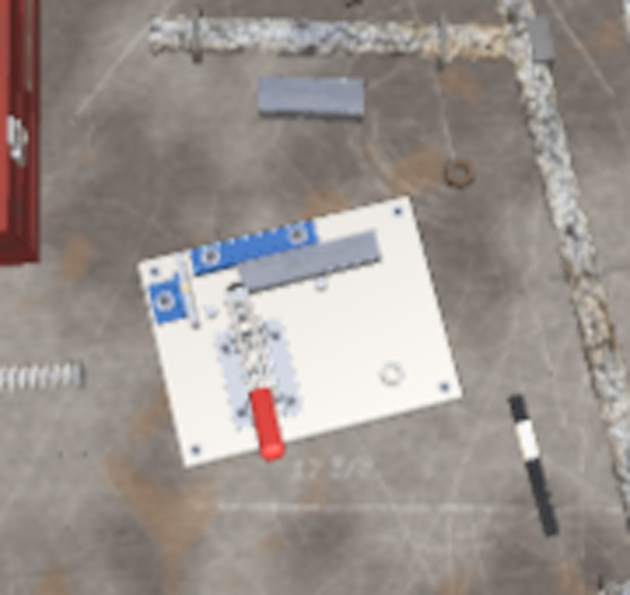

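The scene picture shows the jig at about (283,252), with the clamp open. The top crop shows the plate's corners at (410,197), (138,263), (185,466) and (462,396), the end plate at about x=190, and the tube's tail at about (378,247). I'll fit the jig pose from the corners.

```bash
cat >h.py <<'E'
import numpy as np
def ray(c,u,v,z):
    "world point on plane height z seen at pixel"
    R=np.array(c["R"]);C=-R.T@np.array(c["t"]);r=R.T@np.array([(u-c["cx"])/c["fx"],(v-c["cy"])/c["fy"],1]);return C+r*(z-C[2])/r[2]
def proj(c,X):
    p=np.array(c["R"])@X+np.array(c["t"]);return np.array([p[0]/p[2]*c["fx"]+c["cx"],p[1]/p[2]*c["fy"]+c["cy"]])
def fitjig(c,corners):
    "corners in order (+x-y),(+x+y),(-x+y),(-x-y)"
    W=np.array([ray(c,u,v,.012)[:2] for u,v in corners]);M=np.array([[.09,-.12],[.09,.12],[-.09,.12],[-.09,-.12]])
    o=W.mean(0);Q=W-o;a=np.arctan2((M[:,0]*Q[:,1]-M[:,1]*Q[:,0]).sum(),(M*Q).sum());r=np.array([[np.cos(a),-np.sin(a)],[np.sin(a),np.cos(a)]])
    return o,a,np.linalg.norm(Q-M@r.T,axis=1)
def j2w(o,a,p):
    return np.array([o[0]+np.cos(a)*p[0]-np.sin(a)*p[1],o[1]+np.sin(a)*p[0]+np.cos(a)*p[1],p[2]])
def w2j(o,a,X):
    d=np.array(X[:2])-o;return np.array([np.cos(a)*d[0]+np.sin(a)*d[1],-np.sin(a)*d[0]+np.cos(a)*d[1]])
def totool(R,p,target):
    "grasp-point shift to world target, tool axes, cm"
    return np.array(R).T@(np.array(target)-(p+np.array(R)[:,2]*.155))*100
E
python3 - <<'E'
import cv2,numpy as np
from h import *
c=dict(np.load("top0.npz"))
im=cv2.imread("pics/top0.png");m=(im.min(2)>195).astype(np.uint8);m=cv2.morphologyEx(m,cv2.MORPH_CLOSE,np.ones((5,5)))
n,l,s,_=cv2.connectedComponentsWithStats(m);lab=l[245,255];lab=l[262,290] if lab==0 else lab
print(s[lab]);h=cv2.findContours((l==lab).astype(np.uint8),0,2)[0][0]
b=cv2.boxPoints(cv2.minAreaRect(h));print(b)
k=[190+410/3.5,140+197/3.5],[190+138/3.5,140+263/3.5],[190+185/3.5,140+466/3.5],[190+462/3.5,140+396/3.5]
b=[min(b,key=lambda q:np.hypot(*(q-np.array(x)))) for x in k]
for q in(b,k):
    o,a,e=fitjig(c,q);print(o,np.degrees(a),e)
o,a,e=fitjig(c,b)
for n,u,v,z in(("tail1",378,232,.037),("tail2",380,262,.037),("nose1",238,265,.037),("nose2",243,292,.037),("nut",391,374,.022),("fence",315,221,.034)):
    print(n,w2j(o,a,ray(c,190+u/3.5,140+v/3.5,z)))
E
```

```text
[ 230  197   92   76 3861]
[[228.23532 214.94118]
 [307.05887 195.2353 ]
 [321.4706  252.88237]
 [242.64706 272.58826]]
[0.55734937 0.05893992] 14.38981407635447 [0.00186201 0.00227167 0.0021023  0.0016074 ]
[0.55579386 0.057437  ] 14.231737595974284 [0.00163821 0.00131409 0.00158356 0.00195858]
tail1 [ 0.05774045 -0.08493188]
tail2 [ 0.03241833 -0.08012968]
nose1 [0.05914759 0.03567515]
nose2 [0.03578398 0.03694869]
nut [-0.05921137 -0.06624464]
fence [ 0.08065366 -0.03601202]
```

```bash
cat >>h.py <<'E'
def goal(o,a,p,j):
    from rig import manip
    s=manip.get_state();t=j2w(o,a,p) if j else np.array(p)
    print("t",round(s['time_s'],2),"rows(cm)",np.round(totool(s['ee_rot'],s['position'],t),2),"yawerr",np.round(np.degrees(a-np.arctan2(s['ee_rot'][1][0],s['ee_rot'][0][0])),2),"F",np.round(s['ft_force'],2))
E
python3 -c "
from h import *
o=np.array([.5565,.058]);a=np.radians(14.3)
goal(o,a,(.05,-.15,.2),1)"
```

```text
t 0.8 rows(cm) [ 60.26 -31.62   4.97] yawerr -0.24 F [ 0.53 -0.29  0.73]
```

```bash
python3 -m creep '0 0 0 60 -31.5 5 0;0 0 0 60 -31.5 5 0;0 0 0 60 -31.5 5 0;0 0 0 60 -31.5 5 0;0 0 0 60 -31.5 5 0;0 0 0 60 -31.5 5 0;0 0 0 60 -31.5 5 0;0 0 0 60 -31.5 5 0;0 0 0 60 -31.5 5 0;0 0 0 60 -31.5 5 0;0 0 0 60 -31.5 5 0;0 0 0 60 -31.5 5 0'
python3 - <<'E'
from rig import manip
from h import *
import cv2
s=manip.get_state();print(s['time_s'],s['joint_velocities'])
c=manip.get_calibration("wrist");p,d=manip.capture("wrist");np.savez("w1.npz",**c);np.save("w1.npy",d)
cv2.imwrite("pics/w1.png",p[:,:,::-1])
o=np.array([.5565,.058]);a=np.radians(14.3)
for n,q in(("tail",(.05,-.083,.037)),("nose",(.05,.036,.037)),("tack",(.05,.08,.037)),("c1",(.09,-.12,.012)),("c2",(.09,.12,.012)),("c4",(-.09,-.12,.012))):print(n,proj(c,j2w(o,a,q)))
goal(o,a,(.05,-.15,.2),1)
E
```

```text
time_s: 2.3
position: [0.6413, -0.0741, 0.3533]
ee_rot: [[0.967, 0.255, -0.001], [0.255, -0.967, 0.0], [-0.001, -0.001, -1.0]]
ft_force: [-0.6, 0.6, -0.2]
finger_gap: -0.0
gripper_force: 0.0
2.3 [-0.06187132 -0.05128888  0.05991571 -0.01105906 -0.0075779  -0.03497283]
tail [202.64337995 197.44204653]
nose [ 64.75308956 196.43200981]
tack [ 13.71305561 196.05814514]
c1 [247.28654747 148.36746581]
c2 [-18.69825429 146.34356875]
c4 [250.32113357 323.01399662]
t 2.35 rows(cm) [ 0.2  -0.01 -0.13] yawerr -0.36 F [-0.26 -0.97  0.73]
```

View pics/w1.png

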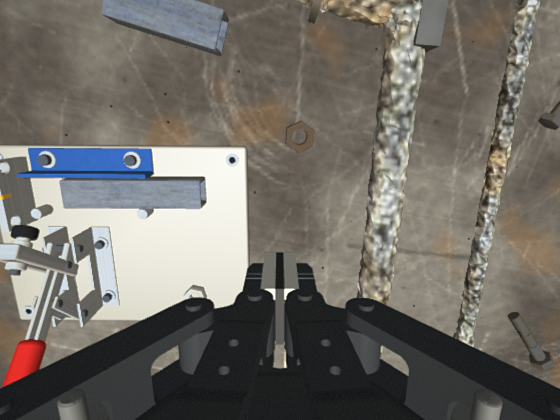

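The wrist picture shows the jig's corner at (247,148), exactly as predicted. The tube's top spans (62..205, 178..208), so its tail is about as estimated and its x about 2–3 mm larger. The nut at (195,292) is clear. Next I lower behind the tail and push.

```bash
python3 -m creep '0 0 0 0.4 0 5.5 0;0 0 0 0.4 0 11 0;0 0 0 0.4 0 14 0;0 0 0 0.4 0 15.5 0;0 0 0 0.4 0 15.6 0;0 0 0 0.4 0 15.6 0'; python3 -m creep '0 0 0 0 -2 0 0;0 0 0 0 -4 0 0;0 0 0 0 -5 0 0;0 0 0 0 -6 0 0;0 0 0 0 -6.5 0 0;0 0 0 0 -6.5 0 0'
python3 - <<'E'
from rig import manip
from h import *
import cv2
c=manip.get_calibration("wrist");p,d=manip.capture("wrist")
cv2.imwrite("pics/w2.png",p[:,:,::-1])
o=np.array([.5565,.058]);a=np.radians(14.3)
for n,q in(("c1",(.09,-.12,.012)),("tack",(.05,.08,.037)),("tail",(.05,-.04,.037))):print(n,proj(c,j2w(o,a,q)))
s=manip.get_state();print(w2j(o,a,s['position']),s['position'])
E
```

```text
time_s: 3.1
position: [0.6439, -0.0761, 0.2004]
ee_rot: [[0.968, 0.251, 0.002], [0.251, -0.968, -0.0], [0.002, 0.001, -1.0]]
ft_force: [-0.2, -0.5, 0.5]
finger_gap: -0.0001
gripper_force: 0.0
time_s: 3.85
position: [0.6273, -0.0127, 0.1987]
ee_rot: [[0.968, 0.251, -0.0], [0.251, -0.968, 0.0], [-0.0, -0.0, -1.0]]
ft_force: [-0.7, 0.3, 0.6]
finger_gap: 0.0001
gripper_force: 0.0
c1 [351.46161325 181.15519637]
tack [-111.39106717  282.52584022]
tail [170.41371149 283.46845336]
[ 0.05113532 -0.08630145] [ 0.6273673  -0.01299709  0.19864131]
```

View pics/w2.png

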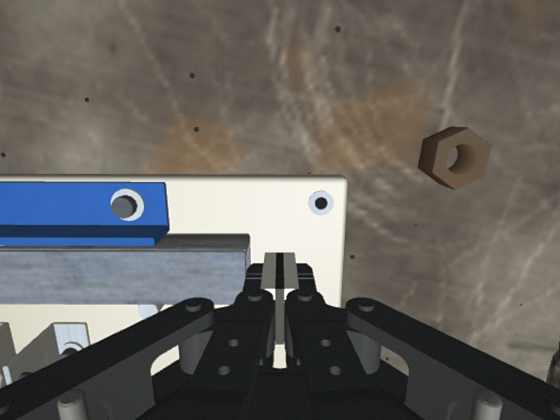

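The picture shows the tube's end at column 248, touching the fingers' left side. The plate corner is at (346,177), predicted (351,181), so the jig is about 2 mm further in +x and +y. I push on.

```bash
python3 -m creep '0 0 0 0 -0.8 0 0;0 0 0 0 -1.6 0 0;0 0 0 0 -2.3 0 0;0 0 0 0 -2.8 0 0;0 0 0 0 -3.1 0 0;0 0 0 0 -3.1 0 0';  python3 -m creep '0 0 0 0 -0.1 0 0;0 0 0 0 -0.2 0 0;0 0 0 0 -0.2 0 0'; python3 -m creep '0 0 0 0 -0.1 0 0;0 0 0 0 -0.2 0 0;0 0 0 0 -0.2 0 0'
python3 - <<'E'
from rig import manip
from h import *
import cv2
o=j2w([.5565,.058],np.radians(14.3),(.002,.0023,0))[:2];a=np.radians(14.3)
s=manip.get_state();print(w2j(o,a,s['position']),s['ft_force'],o)
p,d=manip.capture("scene");cv2.imwrite("pics/s3.png",cv2.resize(p[205:290,225:335,::-1],None,fx=6,fy=6,interpolation=2))
E
```

```text
time_s: 4.65
position: [0.6195, 0.0173, 0.1987]
ee_rot: [[0.968, 0.251, -0.0], [0.251, -0.968, 0.0], [-0.0, -0.0, -1.0]]
ft_force: [-0.5, -0.5, 0.1]
finger_gap: -0.0002
gripper_force: 0.0
time_s: 5.03
position: [0.619, 0.019, 0.1987]
ee_rot: [[0.968, 0.251, -0.0], [0.251, -0.968, -0.0], [-0.0, 0.0, -1.0]]
ft_force: [-0.2, -0.8, -0.2]
finger_gap: -0.0002
gripper_force: 0.3
time_s: 5.4
position: [0.6186, 0.0207, 0.1988]
ee_rot: [[0.968, 0.251, 0.001], [0.251, -0.968, -0.001], [0.0, 0.001, -1.0]]
ft_force: [1.3, -4.6, -0.1]
finger_gap: 0.0002
gripper_force: 2.3
[ 0.04899354 -0.05380569] [ 1.27568717 -4.55760187 -0.05892736] [0.55786993 0.06072273]
```

View pics/s3.png

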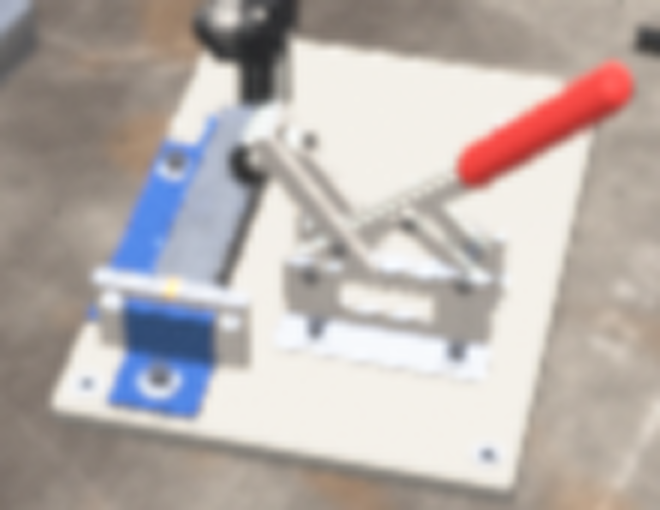

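The scene crop shows the tube's nose reaching the end plate (joint near the yellow mark at (172,288)) with the clamp still open. The force has risen to 4.7 N. I push one more millimetre to confirm, hold, then back off.

```bash
python3 -m creep '0 0 0 0 -0.1 0 0;0 0 0 0 -0.1 0 0;0 0 0 0 -0.1 0 0'; python3 -m creep '0 0 0 0 0.3 0 0;0 0 0 0 1.5 0 0;0 0 0 0 3.5 0 0;0 0 0 0 3.5 -5 0;0 0 0 0 3.5 -10 0;0 0 0 0 3.5 -14 0;0 0 0 0 3.5 -14 0'
python3 - <<'E'
from h import *
o=np.array([.55787,.06072]);a=np.radians(14.3)
goal(o,a,(-.08,.042,.2),1);goal(o,a,(-.08,.042,.055),1)
E
```

```text
time_s: 5.82
position: [0.6185, 0.0211, 0.1989]
ee_rot: [[0.968, 0.251, 0.001], [0.251, -0.968, -0.001], [0.001, 0.002, -1.0]]
ft_force: [2.8, -10.3, -0.6]
finger_gap: -0.0001
gripper_force: 5.1
time_s: 6.7
position: [0.6275, -0.0131, 0.3423]
ee_rot: [[0.968, 0.25, 0.006], [0.25, -0.968, -0.0], [0.006, 0.002, -1.0]]
ft_force: [-0.8, 0.2, -0.4]
finger_gap: 0.0
gripper_force: 0.0
t 6.7 rows(cm) [-12.96 -13.14  -1.37] yawerr -0.2 F [-0.81  0.18 -0.4 ]
t 6.7 rows(cm) [-13.04 -13.17  13.13] yawerr -0.2 F [-0.81  0.18 -0.4 ]
```

```bash
python3 -m creep '0 0 0 0 0 -2 0;0 0 0 -4 -4 -2 0;0 0 0 -8 -8 -2 0;0 0 0 -12 -12 -2 0;0 0 0 -13 -13.1 -2 0;0 0 0 -13 -13.1 0 0;0 0 0 -13 -13.1 2 0;0 0 0 -13 -13.1 2 0'
python3 - <<'E'
from h import *
from rig import manip
import cv2
o=np.array([.55787,.06072]);a=np.radians(14.3)
goal(o,a,(-.08,.042,.2),1);goal(o,a,(-.08,.042,.078),1)
c=manip.get_calibration("wrist");p,d=manip.capture("wrist");cv2.imwrite("pics/w4.png",p[:,:,::-1])
for n,q in(("tack",(.05,.08,.037)),("c2",(.09,.12,.012)),("tail",(.05,-.04,.037))):print(n,proj(c,j2w(o,a,q)))
E
```

```text
time_s: 7.7
position: [0.4687, 0.0816, 0.3172]
ee_rot: [[0.968, 0.25, -0.003], [0.25, -0.968, -0.0], [-0.003, -0.0, -1.0]]
ft_force: [-0.0, -0.7, 1.0]
finger_gap: -0.0002
gripper_force: 0.0
t 7.7 rows(cm) [ 0.17  0.04 -3.78] yawerr -0.21 F [-0.03 -0.71  0.98]
t 7.7 rows(cm) [0.2  0.04 8.42] yawerr -0.21 F [-0.03 -0.71  0.98]
tack [222.07733734  15.52740421]
c2 [168.08192189 -38.50260176]
tail [404.40631145  16.20420444]
```

View pics/w4.png

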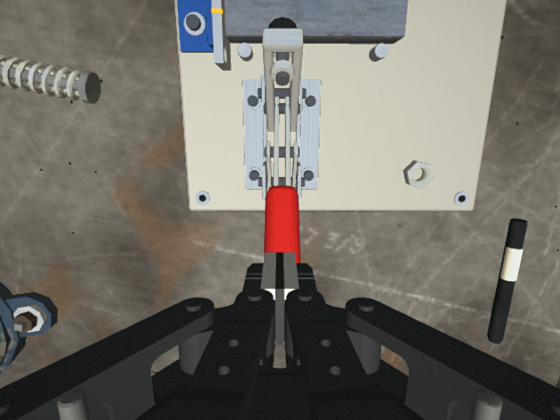

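The fingers are centred on the red grip (column 282), and the tube's tail is at column 405, as predicted for a butted tube. Now I press down.

```bash
python3 -m creep '0 0 0 0.2 0 1 0;0 0 0 0.2 0 2 0;0 0 0 0.2 0 3 0;0 0 0 0.2 0 4 0;0 0 0 0.2 0 5 0;0 0 0 0.2 0 6 0;0 0 0 0.2 0 7 0;0 0 0 0.2 0 7.6 0;0 0 0 0.2 0 8 0;0 0 0 0.2 0 8 0'; python3 -m creep '0 0 0 0 0 0.2 0;0 0 0 0 0 0.4 0;0 0 0 0 0 0.4 0'
```

```text
time_s: 9.0
position: [0.4703, 0.0828, 0.2386]
ee_rot: [[0.968, 0.251, -0.0], [0.251, -0.968, -0.0], [-0.0, -0.0, -1.0]]
ft_force: [-0.2, -0.5, -0.3]
finger_gap: -0.0002
gripper_force: 0.0
time_s: 9.38
position: [0.4703, 0.0827, 0.2346]
ee_rot: [[0.968, 0.251, -0.0], [0.251, -0.968, -0.0], [-0.0, -0.0, -1.0]]
ft_force: [0.4, 0.5, 0.7]
finger_gap: 0.0003
gripper_force: 0.0
```

```bash
python3 -m creep '0 0 0 0 0 0.1 0;0 0 0 0 0 0.2 0;0 0 0 0 0 0.2 0'; python3 -m creep '0 0 0 0 0 0.1 0;0 0 0 0 0 0.2 0;0 0 0 0 0 0.2 0'
python3 - <<'E'
from rig import manip
import cv2
p,d=manip.capture("scene");cv2.imwrite("pics/s5.png",cv2.resize(p[195:290,225:345,::-1],None,fx=6,fy=6,interpolation=2))
E
```

```text
time_s: 9.75
position: [0.4703, 0.0827, 0.2326]
ee_rot: [[0.968, 0.251, -0.0], [0.251, -0.968, 0.0], [-0.0, -0.0, -1.0]]
ft_force: [-0.3, 0.2, 0.3]
finger_gap: 0.0001
gripper_force: 0.0
time_s: 10.12
position: [0.4703, 0.0827, 0.2312]
ee_rot: [[0.968, 0.251, 0.0], [0.251, -0.968, -0.0], [0.0, 0.0, -1.0]]
ft_force: [-4.3, -0.1, 10.3]
finger_gap: 0.0002
gripper_force: 5.2
```

View pics/s5.png

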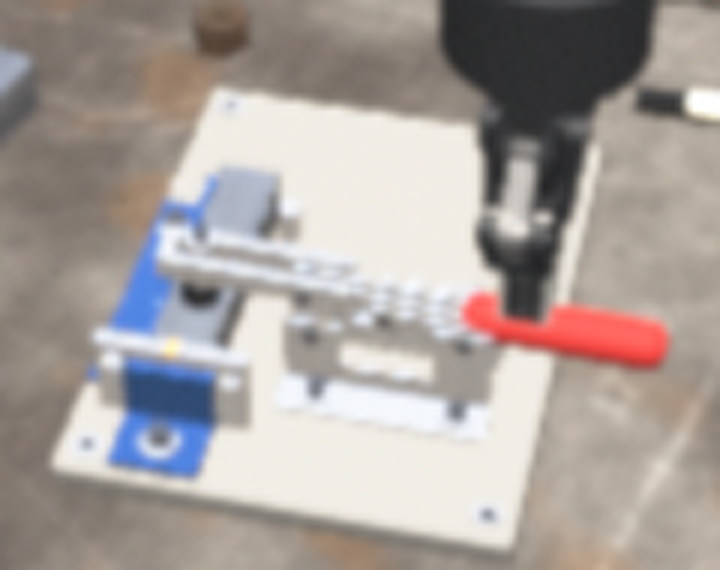

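The crop shows the handle level (grip at (470..660, 310..350)) and the foot down on the tube. I press a little more to be sure it is against its stop.

```bash
python3 -m creep '0 0 0 0 0 0.1 0;0 0 0 0 0 0.2 0;0 0 0 0 0 0.2 0;0 0 0 0 0 0.2 0'
```

```text
time_s: 10.68
position: [0.4703, 0.0827, 0.23]
ee_rot: [[0.968, 0.251, 0.0], [0.251, -0.968, -0.0], [0.0, 0.0, -1.0]]
ft_force: [-11.0, -1.7, 25.0]
finger_gap: -0.0005
gripper_force: 12.6
```

25 N with hardly any travel means it's on the stop. I lift off and go to the tack spot.

```bash
python3 -m creep '0 0 0 0 0 -1 0;0 0 0 0 0 -4 0;0 0 0 0 0 -9 0;0 0 0 4 -1 -10 0;0 0 0 9 -3 -10 0;0 0 0 12 -3.7 -10 0;0 0 0 13 -3.8 -10 0;0 0 0 13 -3.8 -10 0'
python3 - <<'E'
from h import *
from rig import manip
import cv2
o=np.array([.55787,.06072]);a=np.radians(14.3)
goal(o,a,(.05,.08,.078),1)
c=manip.get_calibration("wrist");p,d=manip.capture("wrist");cv2.imwrite("pics/w6.png",p[:,:,::-1])
for n,q in(("tack",(.05,.08,.037)),("platetop",(.05,.083,.048)),("c2",(.09,.12,.012)),("tail",(.05,-.04,.037))):print(n,proj(c,j2w(o,a,q)))
E
```

```text
time_s: 11.68
position: [0.5864, 0.1519, 0.3283]
ee_rot: [[0.968, 0.251, -0.001], [0.251, -0.968, -0.0], [-0.001, -0.0, -1.0]]
ft_force: [-0.9, -0.6, 0.5]
finger_gap: -0.0
gripper_force: 0.0
t 11.68 rows(cm) [-0.    0.13  9.53] yawerr -0.24 F [-0.9  -0.57  0.48]
tack [280.31661647 206.03512356]
platetop [276.43585381 209.60391575]
c2 [232.4311451  151.91154757]
tail [431.33957098 206.56676195]
```

View pics/w6.png

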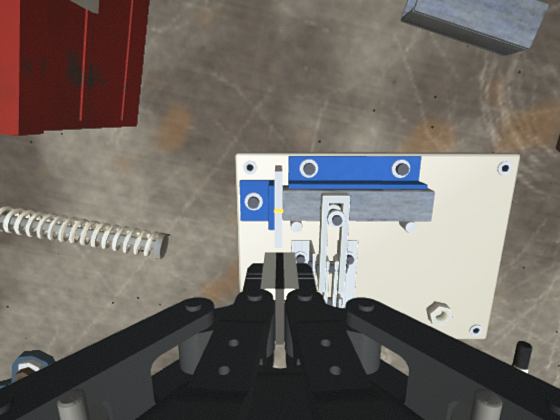

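The picture shows the clamp shut, the tube butted, and the yellow mark at (278,211), within about 2 px of the prediction. I descend to the pointing pose and stay there.

```bash
python3 -m creep '0 0 0 -0.1 0.3 4 0;0 0 0 -0.1 0.3 7 0;0 0 0 -0.1 0.3 8.5 0;0 0 0 -0.1 0.3 9.3 0;0 0 0 -0.1 0.3 9.5 0;0 0 0 -0.1 0.3 9.5 0;0 0 0 -0.1 0.3 9.5 0'; python3 -m creep '0 0 0 0 0 0 0;0 0 0 0 0 0 0;0 0 0 0 0 0 0;0 0 0 0 0 0 0;0 0 0 0 0 0 0;0 0 0 0 0 0 0;0 0 0 0 0 0 0;0 0 0 0 0 0 0;0 0 0 0 0 0 0;0 0 0 0 0 0 0;0 0 0 0 0 0 0;0 0 0 0 0 0 0';python3 -m creep '0 0 0 0 0 0 0;0 0 0 0 0 0 0;0 0 0 0 0 0 0;0 0 0 0 0 0 0;0 0 0 0 0 0 0;0 0 0 0 0 0 0;0 0 0 0 0 0 0;0 0 0 0 0 0 0'
python3 - <<'E'
from h import *
from rig import manip
import cv2
goal(np.array([.55787,.06072]),np.radians(14.3),(.05,.08,.078),1)
p,d=manip.capture("scene");cv2.imwrite("pics/s7.png",cv2.resize(p[185:290,215:345,::-1],None,fx=5.5,fy=5.5,interpolation=2))
E
```

```text
time_s: 12.6
position: [0.5865, 0.149, 0.2344]
ee_rot: [[0.968, 0.251, 0.001], [0.251, -0.968, 0.0], [0.001, 0.0, -1.0]]
ft_force: [-0.5, -0.2, -0.4]
finger_gap: -0.0001
gripper_force: 0.0
time_s: 14.1
position: [0.5864, 0.149, 0.2337]
ee_rot: [[0.968, 0.251, -0.0], [0.251, -0.968, 0.0], [-0.0, -0.0, -1.0]]
ft_force: [0.1, 0.1, -0.0]
finger_gap: 0.0001
gripper_force: 0.0
time_s: 15.1
position: [0.5864, 0.149, 0.2337]
ee_rot: [[0.968, 0.251, -0.0], [0.251, -0.968, -0.0], [-0.0, 0.0, -1.0]]
ft_force: [0.3, 0.3, 0.1]
finger_gap: 0.0002
gripper_force: 0.0
t 15.1 rows(cm) [ 0.06 -0.15  0.07] yawerr -0.24 F [0.32 0.31 0.05]
```

View pics/s7.png

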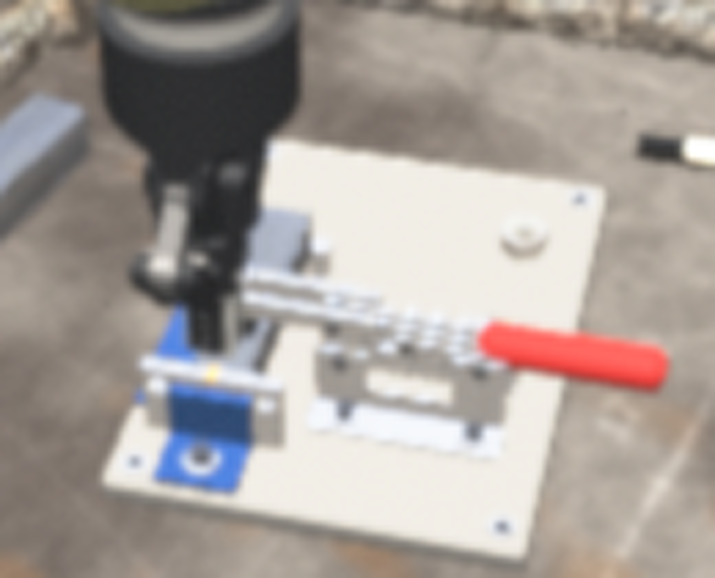

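The fingertips stand just above the joint at about (208,345), by the yellow mark. There is no contact force, the handle stays down, and they have been held there for over 2 s.

```bash
python3 -c "
from rig import manip
print(manip.job_done())"
```

```text
the job is handed in; nothing more can be done
None
```

The job is handed in (no verdict was returned): the tube was pushed against the end plate, the clamp handle was pressed to its stop, and the fingertips held about 2 cm above the tack spot for over 2 s with no measurable contact.

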